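Index a sample vial to the third click of a photometer's changer and hold it

ROBOT

A 6-joint arm with a two-finger parallel gripper is mounted at the origin on a cart in front of the work surface, level with it; the furniture and walls round the work are solid. World frame = base frame: x ahead of the robot, y to its left, z up, the work surface at z = 0. Lengths are in m, angles in rad, forces in N, time in s.
With the tool pointing down it reaches from about 0.35 to 0.85 m from the base axis. Payload 8.1 kg.
Tool frame: the origin (TCP) lies at the very end of the fingers, on their centre line; the grasp point (between the pads) lies 19 mm behind it; z points along the fingers, y is the line along which they close (so a half turn about z gives the same grasp; the last joint's range is limited). The gripper opens to 93 mm and grips with 3 to 60 N. Pads are 15 mm wide; open, the fingers measure 128 mm over their backs; the gripper's body (75 mm by 188 mm) begins 65 mm behind the grasp point.
Start: joints at [1.052, 0.13, 1.488, -0, 1.523, -0.085], TCP at [0.252, 0.544, 0.219] pointing down, gripper open.
Joint ranges: [-2.96, 2.96], [-0.89, 2.26], [0.02, 2.5], [-1.34, 4.48], [0, 2.73], [-2.66, 2.66]. Speed limits (rad/s): [2.39, 2.39, 2.79, 3.14, 3.14, 3.14].

INTERFACE

Orientations are given as a rotation vector (axis times angle).
In Python, from plant import robot gives the robot as it stands. The module is installed in compiled form; this text tells all that it offers.
- The arm moves only by the tool play_rows, never from a script. Its argument "increments" is text: rows parted by semicolons, each of 5 numbers parted by spaces: the shift along the tool's x, y, z in mm, then the turn about the tool's z in degrees, then the closure, from -1 (fully open) to 1 (shut). In form: dx dy dz yaw claw; .... A call has 1 to 20 rows; each row is the pose to reach, as a shift and turn from the pose commanded when the call began, along the tool's axes at that moment; what a row does not reach only later rows make up. A row lasts 1/10 s, in which the tool goes at most 50 mm and 8.59 degrees, less where a joint would pass 70% of its speed; a pose out of reach is approached as far as the arm can. A call with a gripper value outside its range is refused whole. The fingers move at their own pace and stop on an object; "force" is the grip in N (left out, the last holds). Time passes only in rows, so rows that repeat a pose let the fingers close. It gives the time, the measured TCP pose, the force, the opening and the grip force at its end, in the units of the state.
- robot.read_state(): the state, without advancing time (a new reading comes with each control period).
- robot.read_camera(name): name is "scene" or "top"; returns the picture (480x640x3 uint8, blue, green, red); there is no depth.
- robot.calibration(name): a dict with "vertical_fov" (degrees; the focal length in pixels is half the picture's height over the tangent of half this angle, whatever the lens; pixels are square), "cx", "cy" (the principal point, pixels), "D" ([k1, k2, p1, p2, k3] as OpenCV has them; the pictures are not rectified), "rvec" (rotation vector, rad) and "tvec" (3), from world to camera coordinates, as OpenCV has them. Camera axes: x right, y down, z forward; pixel columns grow to the right and rows downward; lengths in m; the calibration is good to about 2 mm. A picture is of the moment at which its call begins. calibration takes no time and is no camera call.
- robot.close_job(): hands the job in; it is judged then, once.
Trained networks look in the newest picture that a camera, given by its name, has taken for a name from the list of things; names that differ only in an ending like _2 or _b are one class to them, and where a whole thing is asked for, a point or a joint stands for the part that bears it (a point fixed in the world has none). Each returns a list of dicts, best first, with "conf" (0 to 1); they miss things now and then, are a little off and sometimes report something else, mostly with a low value. They report only what shows in the picture. A call takes as long as a camera call. They do not tell look-alikes from the thing itself.
- robot.recognise(camera, query): "centre" ([x, y, z] in m, in world coordinates, good to about 4 mm: the middle of the surface that is visible of it).
- robot.regions_of(camera, query): "pixels" (480x640 bool, what is visible of it).
- robot.landmark_of(camera, query): "centre" ([x, y, z] in m, in world coordinates, good to about 4 mm: a listed point, or the origin of a listed thing).
The state is a dict: "t": time; "q": joint angles; "dq": joint speeds; "joint_torque": joint torques, N m; "tool_pos": TCP position; "orientation": TCP orientation; "force": force on the tool from outside, world axes, zero at the start; "wrist_torque": the same for the moment, N m; "opening": finger opening in m; "gripper_force": force on a finger pad.
Only numpy, scipy, OpenCV 4.12 (cv2) and the standard library are available. Lean on these libraries where they do the work, as an engineer would, in place of code of your own. Each camera call takes 0.05 s, during which the arm holds its last target. There are 200 camera calls.

TASK

Check the clarity of the medium in the photometer: two much alike capped vials stand on the bench, and only the slimmer one slides into the open cup of the round sample changer, so put that one in, fully down, let go of it, and leave the stouter one standing on the bench. Then grip the black bar knob on top and turn it clockwise, counting the clicks (dark plug, glass blank, vial), to the third click stop and no farther, so that the vial stands in front of the lens. The changer springs back when released, so finish while still gripping the knob there; leave the other things on the bench as they are.

Things in the scene. Friction and masses are not known exactly. Their poses are not given: they have to be found in the camera images.
- photometer: white bench photometer, fixed; origin on the bench on the changer's axis, x to the head at the rear, y left. Base 20 mm high: 86 mm to the front and sides, 122 mm behind; head (82 to 124 mm behind, y +-60 mm) 116 mm high with a round lens. The changer, a round plate 158 mm across, top at 28 mm, carries the cup, a black plug, a glass blank (both 64 mm high) and the knob
- carousel (a joint): turn of the changer, cup and knob, rad: 0 at home, clockwise from above positive. Click stops every 0.436 (25 deg): 0.436, 0.873, 1.309 (third), 1.745; end 1.80. A return spring (0.18 to 0.23 Nm), stronger than the clicks, drives it home when let go. Past each stop the torque jumps to about 0.35 Nm, then falls to about 0.05 Nm just before the next: a click is a sudden rise
- knob_grip (a point): centre of the knob's bar, on the changer's axis, 126 mm above the bench. The bar is 40 mm long (this point's x axis), 13 mm thick (y), from 103 to 140 mm above the bench, on a round skirt 42 mm across with its top at 103 mm; grip it across its thickness from above. At home the bar points front to rear
- cup (a point): centre of the open cup's floor, 28 mm above the bench, 62 mm from the changer's axis, moving with it; z up. The cup is an upright aluminium sleeve, bore 23 mm, 25 mm deep, mouth flared to 28 mm inside, 35 mm outside. At home it is on the photometer's left, 75 degrees counter-clockwise of the lens
- lens_spot (a point): fixed point on the photometer in front of the lens, 28 mm above the bench: the cup's floor centre comes here at the third stop
- side_pane_right: clear side pane on the right edge of the bench, fixed, upright, 500 mm high, 6 mm thick, running straight away from the robot; from 254 mm in front of its origin to 256 mm behind it. The arm starts on its far side: draw back and pass in front of its front edge, or above it
- slim_vial: clear capped glass vial, glass 20 mm across, white cap 23 mm across from 60 to 72 mm height, 72 mm high, about 16 g: fits the cup. Origin at the centre of its underside, z axis up; stands on the bench, leaning up to 4 degrees. Seated, its cap top is 100 mm above the bench
- stout_vial: clear capped glass vial of the same height, 72 mm, with a white cap 23 mm across, but glass 26 mm across, 22 g: does not enter the cup. Origin at the centre of its underside, z axis up; stands upright on the bench. Which of the two vials stands nearer the robot changes
- brown_bottle: small brown reagent bottle with a black cap, 38 mm across, 68 mm high, standing between the two vials. Leave it alone
- timer: white bench timer lying on its back, 58 x 62 x 18 mm, in front of the photometer. Leave it alone
- forceps: long steel forceps, 160 mm, lying near the front edge of the bench. Leave it alone
- cap: loose screw cap, 24 mm across, 15 mm high, near the front edge on the left. Leave it alone
- dish_a: closed plastic dish, 62 mm across, 14 mm high, at the back beside the photometer. Leave it alone
There are look-alikes about, which are no part of the job. Leave any purple look-alike of the slim_vial alone.

How it is judged:
By the outcome, as a careful person would: the job done as asked, in the order asked, and still so for the second after the job is handed in, while the arm keeps its last pose, push and grip.
It also fails if it takes over 64 s, if anything falls off the work surface, if the arm or the gripper's body presses on something with over 40 N, if the wrist force passes 120 N, or if a joint passes its speed limit or range.

## Working session

There is one attempt and no reset: what is moved stays moved. The work goes in short steps, Python scripts to look and compute and a tool call to move; the robot and the scene stay as the last step left them, time stands still between calls to the robot, and variables do not carry over. Pictures are saved under pics/ and viewed, at most 13 in all, crops included, and the job is handed in when it is done.

Besides the shell and the picture viewer there is one more tool, called after "Request:" as a command line: name --argument value ..., lists and objects as JSON in quotes. play_rows: Moves the arm, as the interface text tells. Its arguments: {"type":"object","properties":{"increments":{"type":"string"},"force":{"type":"number"}},"required":["increments"]}

```bash
mkdir -p pics; cat > h.py <<'E'
import numpy as np,cv2
from plant import robot
from scipy.spatial.transform import Rotation as R
def K(n):
    c=robot.calibration(n); f=240/np.tan(np.radians(c["vertical_fov"])/2)
    return np.array([[f,0,c["cx"]],[0,f,c["cy"]],[0,0,1]]),np.array(c["D"],float),np.array(c["rvec"],float),np.array(c["tvec"],float)
def proj(n,p):
    k,d,r,t=K(n); return cv2.projectPoints(np.array(p,float).reshape(-1,1,3),r,t,k,d)[0].reshape(-1,2)
def ray(n,u,z):
    k,d,r,t=K(n); x=cv2.undistortPoints(np.array([[u]],float),k,d)[0,0]
    M=cv2.Rodrigues(r)[0]; o=-M.T@t; v=M.T@np.array([x[0],x[1],1]); return o+v*(z-o[2])/v[2]
E
python3 - <<'E'
from h import *
for n in("scene","top"):
    cv2.imwrite(f"pics/{n}0.png",robot.read_camera(n))
    k,d,r,t=K(n); print(n,-cv2.Rodrigues(r)[0].T@t)
    for q in("slim_vial","stout_vial","brown_bottle","photometer","knob_grip","cup","lens_spot","side_pane_right"):
        for o in robot.landmark_of(n,q)[:3]: print(q,round(o["conf"],2),np.round(o["centre"],3),proj(n,o["centre"]).round()[0])
s=robot.read_state();print(s["t"],s["tool_pos"],s["orientation"],R.from_rotvec(s["orientation"]).as_matrix().round(2))
E
```

```text
scene [ 0.01377309 -0.28217745  0.72667467]
slim_vial 0.91 [ 0.466  0.087 -0.   ] [263. 298.]
slim_vial 0.69 [ 0.515  0.138 -0.   ] [257. 270.]
slim_vial 0.61 [0.448 0.164 0.002] [225. 287.]
stout_vial 0.7 [0.598 0.183 0.002] [262. 236.]
stout_vial 0.41 [ 0.541 -0.063 -0.001] [354. 305.]
brown_bottle 0.8 [ 0.519  0.217 -0.001] [226. 254.]
photometer 0.98 [ 0.54  -0.064 -0.004] [354. 307.]
knob_grip 0.64 [ 0.544 -0.068  0.123] [363. 259.]
cup 0.59 [ 0.548 -0.01   0.03 ] [332. 280.]
lens_spot 0.64 [ 0.6   -0.06   0.027] [369. 274.]
top [0.43987861 0.02976219 1.34775741]
slim_vial 0.67 [0.514 0.14  0.   ] [276. 255.]
slim_vial 0.62 [0.464 0.081 0.001] [303. 278.]
slim_vial 0.43 [ 0.449  0.16  -0.003] [266. 284.]
stout_vial 0.43 [0.592 0.189 0.001] [255. 218.]
stout_vial 0.38 [ 0.446  0.159 -0.003] [267. 286.]
stout_vial 0.36 [ 0.608 -0.054  0.03 ] [367. 211.]
brown_bottle 0.72 [ 0.521  0.21  -0.004] [245. 251.]
brown_bottle 0.39 [ 0.606 -0.055  0.033] [368. 212.]
photometer 0.81 [ 0.541 -0.067  0.001] [372. 244.]
photometer 0.46 [0.694 0.194 0.004] [253. 172.]
knob_grip 0.78 [ 0.543 -0.068  0.126] [377. 238.]
knob_grip 0.18 [ 0.54  -0.071 -0.002] [373. 245.]
cup 0.6 [ 0.551 -0.008  0.028] [345. 238.]
cup 0.29 [ 0.359  0.148 -0.003] [271. 326.]
lens_spot 0.8 [ 0.606 -0.054  0.032] [367. 212.]
side_pane_right 0.54 [ 0.373  0.258 -0.002] [220. 319.]
side_pane_right 0.35 [ 0.543 -0.065  0.125] [375. 238.]
0.9 [0.25219683 0.54444154 0.2186699 ] [6.76071505e-01 3.06793501e+00 7.95065850e-05] [[-0.91  0.42  0.  ]
 [ 0.42  0.91  0.  ]
 [-0.    0.   -1.  ]]
```

View pics/scene0.png

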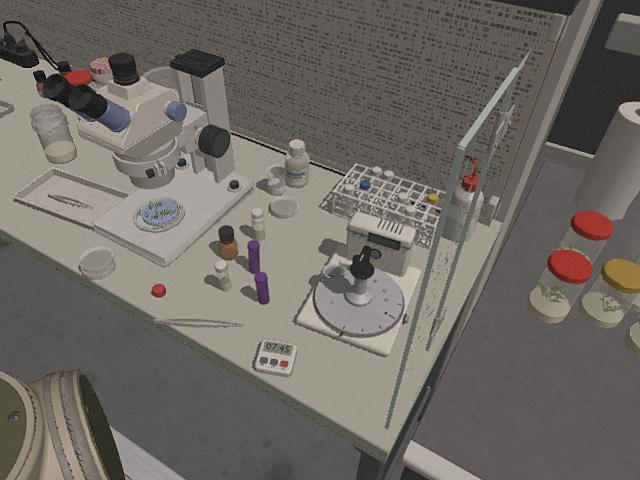

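```bash
python3 - <<'E'
import cv2,numpy as np
a=cv2.imread("pics/scene0.png")[200:330,200:340];b=cv2.imread("pics/top0.png")[160:350,200:420]
a=cv2.resize(a,None,fx=4.2,fy=4.2,interpolation=cv2.INTER_CUBIC);cv2.imwrite("pics/sc.png",a)
cv2.imwrite("pics/tc.png",cv2.resize(b,None,fx=3,fy=3,interpolation=cv2.INTER_CUBIC))
E
```

```text
(no output)
```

View pics/sc.png

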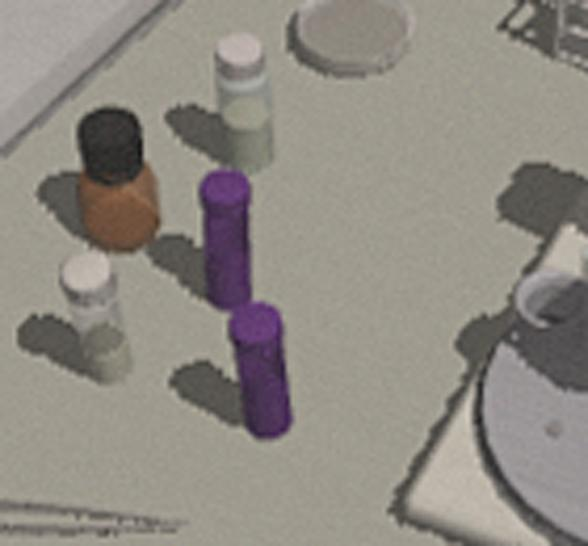

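View pics/top0.png

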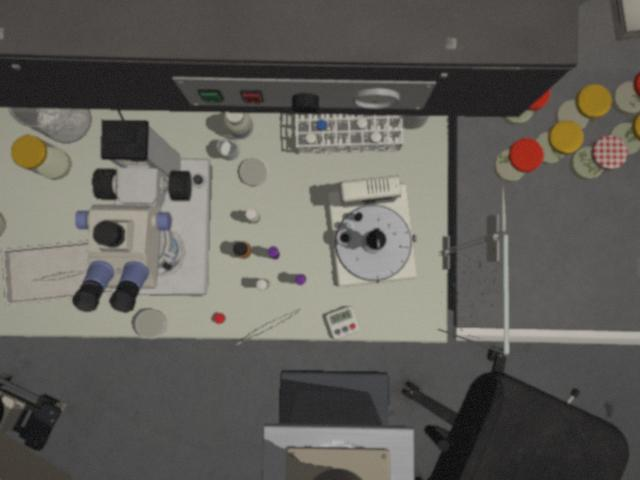

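The scene view shows four tube-shaped things. Two have white caps: near (222,275) and far (258,223). Two are purple look-alikes at (262,288) and (254,257). In the enlarged crop, the near white-capped vial's glass is narrower than its cap and it leans a little, so it is the slim one. The far one's glass is wider than its cap, so it is the stout one. Next I'll refine the positions.

```bash
python3 - <<'E'
from h import *
for n in("scene","top"):
    acc={}
    for i in range(4):
        im=robot.read_camera(n)
        for q in("knob_grip","cup","lens_spot","slim_vial"):
            for o in robot.landmark_of(n,q):
                if q=="slim_vial":
                    if np.hypot(*(np.array(o["centre"])[:2]-[.448,.162]))<.03: acc.setdefault(q,[]).append(o["centre"]);break
                else: acc.setdefault(q,[]).append(o["centre"]);break
    for q,v in acc.items(): print(n,q,np.median(v,0).round(4),np.std(v,0).round(4))
    # cap blob
    u=proj(n,[.448,.162,.066])[0].astype(int); c=im[u[1]-14:u[1]+14,u[0]-14:u[0]+14].copy()
    cv2.imwrite(f"pics/cap_{n}.png",cv2.resize(c,None,fx=10,fy=10,interpolation=cv2.INTER_NEAREST))
    m=(c.min(2)>165).astype(np.uint8); nn,l,st,ce=cv2.connectedComponentsWithStats(m)
    for k in range(1,nn):
        if st[k,4]>15: print(n,st[k],ce[k]+u-14,ray(n,ce[k]+u-14,.068).round(4))
    print(np.percentile(c.min(2),[10,50,90,99]))
a=[cv2.imread(f"pics/cap_{n}.png") for n in("scene","top")]
k=cv2.imread("pics/top0.png")[205:275,325:415];k=cv2.resize(k,None,fx=6,fy=6)
k2=cv2.imread("pics/scene0.png")[240:310,310:400];k2=cv2.resize(k2,None,fx=4,fy=4)
W=np.zeros((600,800,3),np.uint8);W[:280,:280]=a[0];W[:280,280:560]=a[1];W[280:600,:540]=k[:320];W[280:560,540:800]=k2[:,:260]
cv2.imwrite("pics/m.png",W)
E
```

```text
scene knob_grip [ 0.5439 -0.0672  0.1217] [0.0019 0.0024 0.0008]
scene cup [ 0.5484 -0.0092  0.0258] [0.015  0.0975 0.0131]
scene lens_spot [ 0.6012 -0.0591  0.0294] [0.0004 0.0014 0.0015]
scene slim_vial [ 4.498e-01  1.627e-01 -1.000e-04] [0.0013 0.0027 0.0012]
scene [ 9  9 10  8 52] [220.5        263.13461538] [0.448  0.1631 0.068 ]
[ 61.  140.  153.4 175. ]
top knob_grip [ 0.5436 -0.0649  0.1243] [0.009  0.119  0.0552]
top cup [ 0.5522 -0.0078  0.0264] [0.0018 0.0021 0.0011]
top lens_spot [ 0.6057 -0.055   0.0294] [0.001  0.0012 0.0016]
top slim_vial [ 0.449   0.1601 -0.0046] [0.0016 0.001  0.0009]
top [12 12  5  6 23] [262.2173913  284.52173913] [0.448  0.1621 0.068 ]
[107. 151. 154. 171.]
```

View pics/m.png

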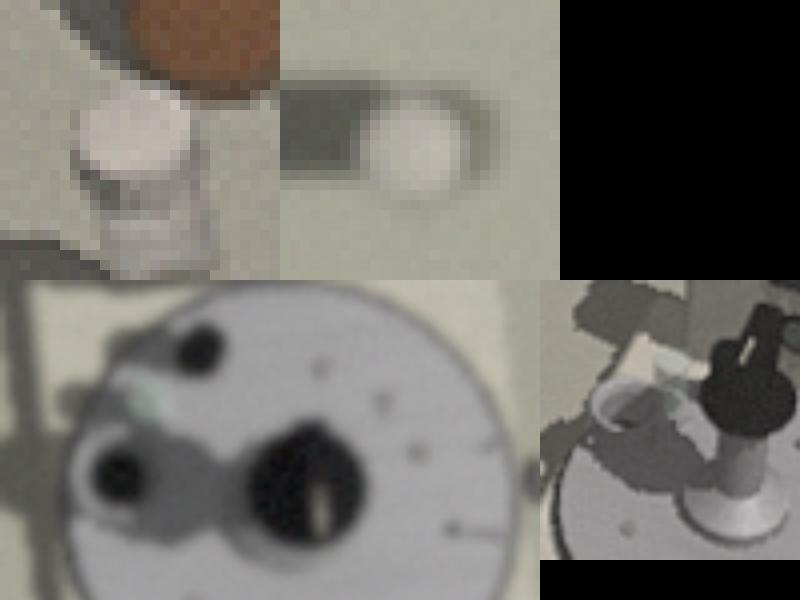

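```bash
python3 - <<'E'
from h import *
print("cup",ray("top",[344.2,237.4],.053).round(4),ray("top",[325+113/6,205+195/6],.053).round(4),"scene cup",ray("scene",[310+80/4,240+(405-280)/4],.053).round(4))
print("axis",ray("top",[373.6,243],.028).round(4),"skirt",ray("top",[325+306/6,205+(490-280)/6],.103).round(4))
s=robot.read_state();M=R.from_rotvec(s["orientation"]).as_matrix()
print(s["t"],s["opening"])
for p in([.33,.162,.2187],[.448,.162,.2187],[.448,.162,.047]):print((M.T@(np.array(p)-s["tool_pos"])*1000).round(1))
for n in("scene","top"):
    im=robot.read_camera(n)
    g=cv2.cvtColor(im,cv2.COLOR_BGR2GRAY)
    for ax in([.543,-.066],):
        th=np.linspace(0,6.28,60);pts=np.c_[ax[0]+.079*np.cos(th),ax[1]+.079*np.sin(th),0*th+.028]
        for c in proj(n,pts): im[int(round(c[1])),int(round(c[0]))]=(0,0,255)
        for a in(9,34,59,84):
            a=np.radians(a)
            for c in proj(n,np.c_[ax[0]+.062*np.cos(a)+.0175*np.cos(th),ax[1]+.062*np.sin(a)+.0175*np.sin(th),0*th+.053]): im[int(round(c[1])),int(round(c[0]))]=(0,255,0)
    c=proj(n,[.543,-.066,.05])[0].astype(int)
    cv2.imwrite(f"pics/o_{n}.png",cv2.resize(im[c[1]-50:c[1]+50,c[0]-50:c[0]+50],(400,400),interpolation=cv2.INTER_NEAREST))
cv2.imwrite("pics/o.png",np.hstack([cv2.imread(f"pics/o_{n}.png") for n in("scene","top")]))
E
```

```text
cup [ 0.5495 -0.0052  0.053 ] [ 0.5493 -0.0045  0.053 ] scene cup [ 0.5469 -0.0061  0.053 ]
axis [ 0.5408 -0.0687  0.028 ] skirt [ 0.5412 -0.0679  0.103 ]
2.9 0.09333439751609833
[-2.314e+02 -3.143e+02 -1.000e-01]
[-3.384e+02 -2.647e+02 -1.000e-01]
[-338.5 -264.7  171.6]
```

View pics/o.png

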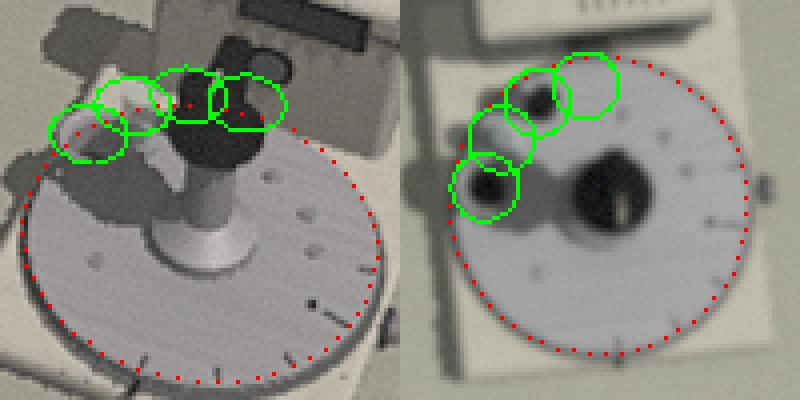

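Request:
play_rows --increments "-22 -40 0 -3 -1;-44 -80 0 -6 -0.5;-66 -120 0 -9 0;-87 -160 0 -12 0;-109 -200 0 -15 0;-131 -241 0 -19 0;-131 -241 0 -19 0;-170 -246 0 -19 0;-210 -250 0 -19 0;-250 -254 0 -19 0;-290 -259 0 -19 0;-338 -265 0 -19 0;-338 -265 0 -19 0;-338 -265 20 -19 0;-338 -265 50 -19 0;-338 -265 80 -19 0;-338 -265 80 -19 0;-338 -265 80 -19 0" --force 10

```text
t: 4.8
tool_pos: [0.447, 0.1624, 0.1389]
orientation: [-0.16, -3.136, 0.0]
force: [0.0, 0.4, -0.1]
opening: 0.0466
gripper_force: 0.0
```

```bash
python3 - <<'E'
from h import *
s=robot.read_state();M=R.from_rotvec(s["orientation"]).as_matrix()
print(s["t"],s["opening"],s["tool_pos"],M.round(3),s["q"],s["force"])
print((M.T@(np.array([.448,.162,.047])-s["tool_pos"])*1000).round(1))
c=[cv2.resize(robot.read_camera(n)[v-60:v+60,u-80:u+80],None,fx=2.5*2,fy=5)[:, :] for n,u,v in(("scene",230,260),)]
cv2.imwrite("pics/n1.png",c[0])
E
```

```text
4.8 0.04657297975533981 [0.44697319 0.16240511 0.13889353] [[-0.995  0.102 -0.001]
 [ 0.102  0.995 -0.   ]
 [ 0.001 -0.    -1.   ]] [ 2.40493199e-01 -1.58338464e-01  1.92144199e+00  1.89898296e-04
  1.37964157e+00 -1.22848726e+00] [ 0.01733435  0.41716257 -0.07947028]
[-1.2 -0.3 91.9]
```

View pics/n1.png

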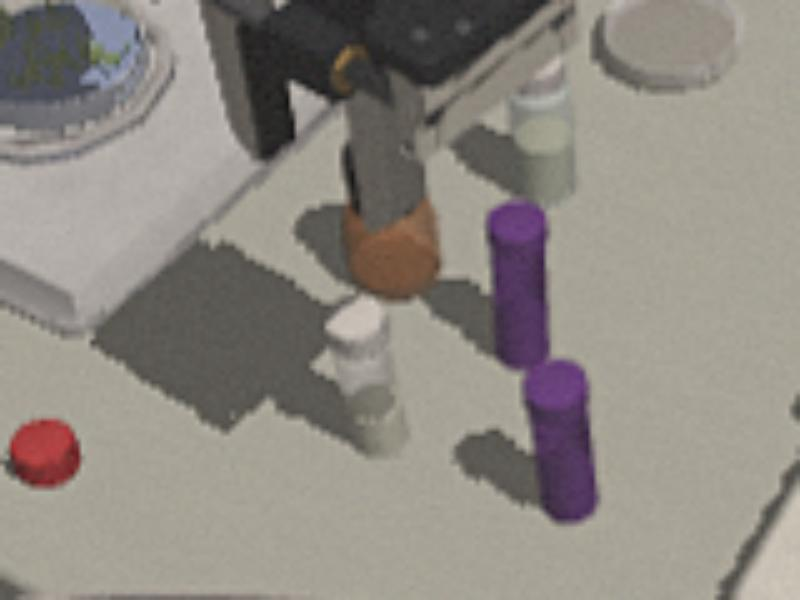

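The near white-capped vial stands under the fingers with room around it. Its cap is at about (358,320) in the crop, and the purple pair is clear to the right. I'll go down, grip and lift.

Request:
play_rows --increments "-1 0 25 0 0;-1 0 50 0 0;-1 0 75 0 0;-1 0 90 0 0;-1 0 90 0 0;-1 0 90 0 0;-1 0 90 0 0.6;-1 0 90 0 0.6;-1 0 90 0 0.6;-1 0 90 0 0.6;-1 0 90 0 0.6;-1 0 90 0 0.6;-1 0 80 0 0.6;-1 0 60 0 0.6;-1 0 30 0 0.6;-1 0 0 0 0.6;-1 0 0 0 0.6;-1 0 0 0 0.6" --force 10

```text
t: 6.65
tool_pos: [0.4489, 0.162, 0.1395]
orientation: [0.16, 3.136, 0.001]
force: [0.4, 0.2, -0.4]
opening: 0.022
gripper_force: 10.0
```

```bash
python3 - <<'E'
from h import *
s=robot.read_state();M=R.from_rotvec(s["orientation"]).as_matrix()
print(s["t"],s["opening"],s["gripper_force"],s["tool_pos"],s["force"])
u,v=proj("scene",[.447,.162,.12])[0].astype(int)
cv2.imwrite("pics/n2.png",cv2.resize(robot.read_camera("scene")[v-50:v+70,u-80:u+80],None,fx=5,fy=5));print(u,v)
E
```

```text
6.65 0.021967157178913687 9.999892088352453 [0.44891905 0.161954   0.13947079] [ 0.4118469   0.19139275 -0.44300625]
217 243
```

View pics/n2.png

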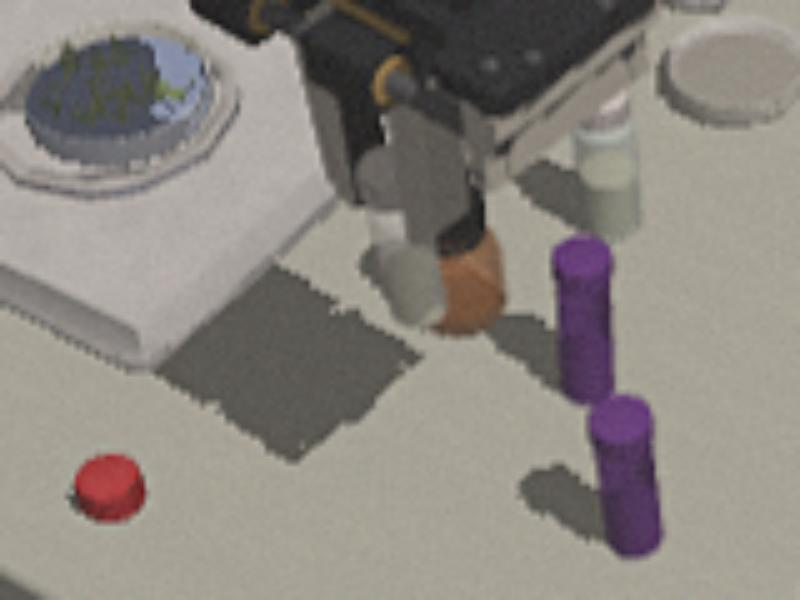

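Request:
play_rows --increments "0 0 -20 0 0.6;-20 -26 -20 0 0.6;-45 -60 -20 0 0.6;-70 -95 -20 0 0.6;-95 -128 -20 0 0.6;-110 -148 -20 0 0.6;-116 -156 -20 0 0.6;-116 -156 -10 0 0.6;-116 -156 5 0 0.6;-116 -156 15 0 0.6;-116 -156 15 0 0.6;-116 -156 15 0 0.6;-116 -156 15 0 0.6"

```text
t: 8.0
tool_pos: [0.5482, -0.0047, 0.1242]
orientation: [0.159, 3.137, 0.0]
force: [0.2, -0.7, -0.5]
opening: 0.0217
gripper_force: 10.0
```

```bash
python3 - <<'E'
from h import *
s=robot.read_state();M=R.from_rotvec(s["orientation"]).as_matrix()
print(s["t"],s["opening"],s["tool_pos"],M.round(3))
p=s["tool_pos"]
L=[]
for n in("scene","top"):
    im=robot.read_camera(n); raw=im.copy(); th=np.linspace(0,6.28,40)
    for (x,y,z,r,col) in((.549,-.005,.053,.0175,(0,255,0)),(p[0],p[1],p[2]-.0485,.010,(0,0,255))):
        for c in proj(n,np.c_[x+r*np.cos(th),y+r*np.sin(th),0*th+z]): im[int(round(c[1])),int(round(c[0]))]=col
    c=proj(n,[.549,-.005,.06])[0].astype(int)
    for i in (raw,im): L.append(cv2.resize(i[c[1]-30:c[1]+30,c[0]-40:c[0]+40],(400,300),interpolation=cv2.INTER_NEAREST))
cv2.imwrite("pics/n3.png",np.vstack([np.hstack(L[:2]),np.hstack(L[2:])]))
E
```

```text
8.0 0.021676191296392082 [ 0.54820187 -0.00472611  0.12417877] [[-0.995  0.101  0.001]
 [ 0.101  0.995 -0.   ]
 [-0.001  0.    -1.   ]]
```

View pics/n3.png

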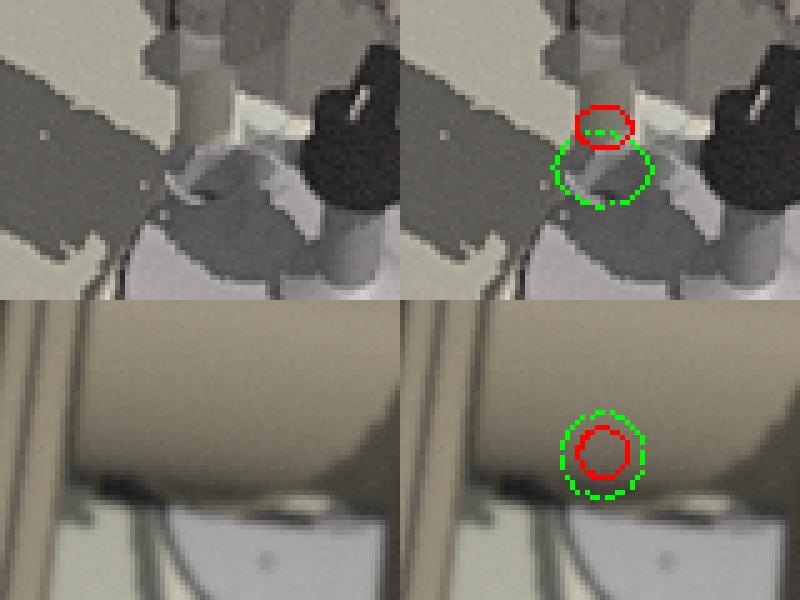

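The vial hangs upright, with its bottom at about (206,130) in the crop. The cup rim is at about (207,170), centred within 1–2 mm, with the cup perhaps 1 mm to the right. I'll go down slowly.

Request:
play_rows --increments "-1 -1 8 0 0.6;-1 -1 16 0 0.6;-1 -1 20 0 0.6;-1 -1 24 0 0.6;-1 -1 28 0 0.6;-1 -1 32 0 0.6;-1 -1 32 0 0.6"

```text
t: 8.8
tool_pos: [0.5484, -0.0063, 0.0909]
orientation: [-0.16, -3.136, -0.0]
force: [-1.2, -0.1, -0.2]
opening: 0.0221
gripper_force: 10.0
```

Request:
play_rows --increments "0.5 0 4 0 0.6;0.5 0 8 0 0.6;0.5 0 11 0 0.6;0.5 0 13 0 0.6;0.5 0 14.5 0 0.6;0.5 0 14.5 0 0.6"

```text
t: 9.4
tool_pos: [0.5486, -0.0063, 0.0774]
orientation: [0.16, 3.137, -0.0]
force: [-0.2, -0.2, -1.4]
opening: 0.0223
gripper_force: 10.0
```

Request:
play_rows --increments "0 0 1 0 0.6;0 0 2 0 0.6;0 0 2 0 0.6"

```text
t: 9.7
tool_pos: [0.5499, -0.0064, 0.0771]
orientation: [0.16, 3.134, -0.0]
force: [-1.8, -0.6, 10.0]
opening: 0.0217
gripper_force: 10.0
```

Request:
play_rows --increments "0 0 -2 0 0.6;0 0 -2 0 0.27;0 0 -2 0 0.27;0 0 -2 0 0.27;0 0 -2 0 0.27;0 0 -8 0 0.27;0 0 -16 0 0.27;0 0 -30 0 0.27;0 0 -55 0 0.27;0 0 -85 0 0.27;0 0 -115 0 0.27;0 50 -115 0 0.1;0 100 -115 0 0.1;0 100 -115 0 0.1;0 100 -115 0 0.1"

```text
t: 11.2
tool_pos: [0.5588, 0.0944, 0.1914]
orientation: [0.156, 3.136, -0.0]
force: [-0.4, -1.1, -0.5]
opening: 0.0417
gripper_force: 0.0
```

```bash
python3 - <<'E'
from h import *
s=robot.read_state();M=R.from_rotvec(s["orientation"]).as_matrix()
print(s["t"],s["opening"],s["tool_pos"],M.round(3))
for p in([.5425,-.067,.192],[.5425,-.067,.107]):print((M.T@(np.array(p)-s["tool_pos"])*1000).round(1))
im=robot.read_camera("scene");L=[]
for q in("knob_grip","cup","slim_vial"):
    for o in robot.landmark_of("scene",q)[:4]:print(q,round(o["conf"],2),np.round(o["centre"],4))
th=np.linspace(0,6.28,60);im2=im.copy()
for (x,y,z,r,col) in((.549,-.0063,.100,.0115,(0,0,255)),(.5425,-.067,.103,.021,(0,255,0))):
    for c in proj("scene",np.c_[x+r*np.cos(th),y+r*np.sin(th),0*th+z]): im2[int(round(c[1])),int(round(c[0]))]=col
a=np.radians(9)
for zz in(.14,.104):
  for sx,sy in((-1,-1),(-1,1),(1,1),(1,-1)):
    c=proj("scene",[.5425+sx*.02*np.cos(a)-sy*.0065*np.sin(a),-.067+sx*.02*np.sin(a)+sy*.0065*np.cos(a),zz])[0];im2[int(round(c[1])),int(round(c[0]))]=(255,255,0)
c=proj("scene",[.545,-.03,.08])[0].astype(int)
cv2.imwrite("pics/n4.png",np.hstack([cv2.resize(i[c[1]-40:c[1]+40,c[0]-32:c[0]+32],(400,500),interpolation=cv2.INTER_NEAREST) for i in(im,im2)]))
E
```

```text
11.2 0.041710164388445096 [0.55879051 0.09438167 0.19143069] [[-0.995  0.099  0.001]
 [ 0.099  0.995 -0.   ]
 [-0.001 -0.    -1.   ]]
[   0.2 -162.2   -0.6]
[   0.3 -162.2   84.4]
knob_grip 0.93 [ 0.5418 -0.0676  0.1207]
knob_grip 0.69 [0.5953 0.181  0.0017]
cup 0.79 [ 0.5508 -0.0123  0.0288]
slim_vial 0.76 [ 0.4664  0.0859 -0.0033]
slim_vial 0.54 [ 0.5503 -0.0024  0.0312]
```

View pics/n4.png

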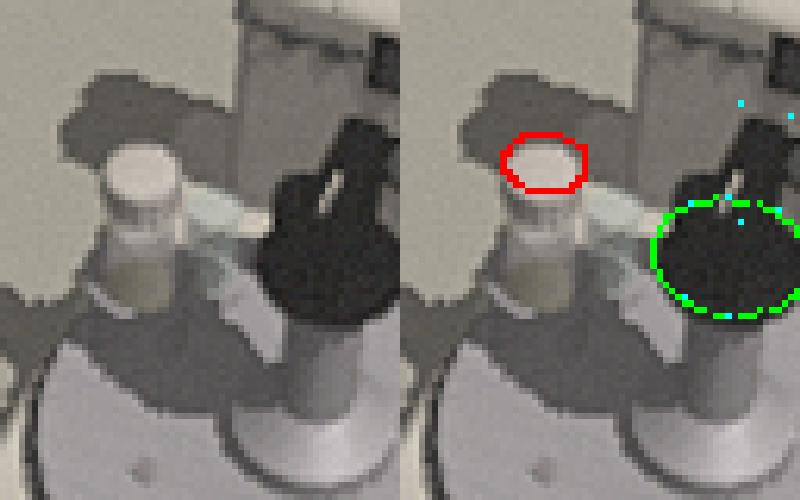

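The vial is seated in the cup: its cap is at (141,172) in the crop, about where a 100 mm cap top should appear. The knob skirt and bar match the model to within 1–2 px. Now I'll grip the knob.

Request:
play_rows --increments "0 -40 0 -3 0;0 -80 0 -7 0;0 -120 0 -11 0;1 -150 0 -15 0;1 -163 0 -15 0;1 -163 0 -15 0;1 -163 0 -15 0;1 -163 30 -15 0;1 -163 60 -15 0;1 -163 75 -15 0;1 -163 82 -15 0;1 -163 82 -15 0;1 -163 82 -15 0"

```text
t: 12.7
tool_pos: [0.5418, -0.0686, 0.1094]
orientation: [-0.251, 3.13, -0.001]
force: [0.2, -0.3, 0.5]
opening: 0.0467
gripper_force: 0.0
```

Request:
play_rows --increments "0 0 0 0 0.4;0 0 0 0 0.75;0 0 0 0 0.75;0 0 0 0 0.75;0 0 0 0 0.75;0 0 0 0 0.75" --force 15

```text
t: 13.3
tool_pos: [0.5409, -0.0678, 0.1084]
orientation: [-0.25, 3.131, 0.003]
force: [-1.3, 5.2, 2.3]
opening: 0.0136
gripper_force: 15.0
```

```bash
cat > st.py <<'E'
from h import *
s=robot.read_state();M=R.from_rotvec(s["orientation"]).as_matrix()
print(s["t"],s["opening"],s["gripper_force"],s["tool_pos"].round(4) if hasattr(s["tool_pos"],"round") else s["tool_pos"],"yang",np.degrees(np.arctan2(M[1,1],M[0,1])).round(2),"F",np.round(s["force"],2),"T",np.round(s["wrist_torque"],3),np.round(s["q"],3))
E
python3 st.py
```

```text
13.3 0.013562427390405113 14.976356774568558 [ 0.5409 -0.0678  0.1084] yang 99.15 F [-1.26  5.22  2.34] T [ 0.844  0.189 -0.181] [-0.22   0.063  1.765  0.002  1.314 -1.951]
```

Request:
play_rows --increments "0 0.8 0 0 0.75;0 0.8 0 0 0.75;0 0.8 0 0 0.75;0 0.8 0 3 0.75;0 0.8 0 6 0.75;0 0.8 0 9 0.75;0 0.8 0 12 0.75;0 0.8 0 15 0.75;0 0.8 0 15 0.75;0 0.8 0 15 0.75" --force 58

```text
t: 14.3
tool_pos: [0.5409, -0.0674, 0.1084]
orientation: [0.16, 3.138, 0.001]
force: [-1.1, 5.0, 3.8]
opening: 0.0129
gripper_force: 28.5
```

```bash
python3 st.py
```

```text
14.3 0.012883494061751691 28.460452258586884 [ 0.5409 -0.0674  0.1084] yang 84.18 F [-1.09  5.02  3.81] T [0.876 0.308 0.19 ] [-2.190e-01  6.300e-02  1.766e+00  1.000e-03  1.313e+00 -1.688e+00]
```

Request:
play_rows --increments "0 0.8 0 0 1;0 0.8 0 0 1;0 0.8 0 0 1;0 0.8 0 3 1;0 0.8 0 5 1;0 0.8 0 5 1;0 0.8 0 5 1" --force 58

```text
t: 15.0
tool_pos: [0.5409, -0.0672, 0.1084]
orientation: [-0.297, -3.127, -0.0]
force: [-2.9, 3.1, 4.8]
opening: 0.0123
gripper_force: 58.0
```

```bash
python3 st.py
```

```text
15.0 0.012325571630740911 57.96484351158142 [ 0.5409 -0.0672  0.1084] yang 79.15 F [-2.86  3.08  4.79] T [0.517 0.363 0.155] [-0.218  0.063  1.766  0.     1.313 -1.599]
```

Request:
play_rows --increments "0.5 0.3 0 2 1;0.5 0.3 0 3 1;0.5 0.3 0 3 1;0.5 0.3 0 3 1"

```text
t: 15.4
tool_pos: [0.5408, -0.0671, 0.1083]
orientation: [0.378, 3.118, -0.0]
force: [0.7, 0.1, 2.5]
opening: 0.0128
gripper_force: 58.0
```

```bash
python3 st.py
```

```text
15.4 0.012790447622257723 57.956058382987976 [ 0.5408 -0.0671  0.1083] yang 76.18 F [0.72 0.05 2.51] T [ 0.112 -0.155  0.068] [-0.217  0.062  1.767 -0.     1.312 -1.547]
```

Request:
play_rows --increments "0 0 0 2 1;0 0 0 4 1;0 0 0 4 1;0 0 0 4 1"

```text
t: 15.8
tool_pos: [0.5409, -0.067, 0.1084]
orientation: [0.485, 3.103, -0.0]
force: [3.4, -0.3, 3.1]
opening: 0.0126
gripper_force: 58.0
```

```bash
python3 st.py
```

```text
15.8 0.012607013380210377 58.010244369506836 [ 0.5409 -0.067   0.1084] yang 72.22 F [ 3.42 -0.28  3.13] T [ 0.107 -0.419  0.194] [-0.217  0.062  1.767 -0.     1.312 -1.478]
```

Request:
play_rows --increments "-0.4 0 0 3 1;-0.4 0 0 6 1;-0.4 0 0 6 1"

```text
t: 16.1
tool_pos: [0.541, -0.0669, 0.1084]
orientation: [0.649, 3.074, 0.0]
force: [0.3, 1.3, 4.5]
opening: 0.0127
gripper_force: 58.0
```

```bash
python3 st.py
```

```text
16.1 0.012746340117940213 58.02447974681854 [ 0.541  -0.0669  0.1084] yang 66.16 F [0.26 1.3  4.47] T [ 0.303 -0.07   0.31 ] [-0.217  0.063  1.766  0.     1.313 -1.372]
```

Request:
play_rows --increments "0 0 0 3 1;0 0 0 6 1;0 0 0 9 1;0 0 0 12 1;0 0 0 15 1;0 0 0 15 1;0 0 0 15 1"

```text
t: 16.8
tool_pos: [0.5412, -0.0666, 0.1084]
orientation: [1.041, 2.964, 0.001]
force: [2.6, 4.4, 5.4]
opening: 0.013
gripper_force: 58.0
```

```bash
python3 st.py
```

```text
16.8 0.012961229416188253 57.95938432216644 [ 0.5412 -0.0666  0.1084] yang 51.31 F [2.63 4.44 5.45] T [ 0.695 -0.369  0.064] [-2.170e-01  6.300e-02  1.766e+00  1.000e-03  1.312e+00 -1.113e+00]
```

Request:
play_rows --increments "-0.3 0.4 0 2 1;-0.3 0.4 0 4 1;-0.3 0.4 0 6 1;-0.3 0.4 0 6 1;-0.3 0.4 0 6 1"

```text
t: 17.3
tool_pos: [0.5413, -0.0665, 0.1084]
orientation: [-1.195, -2.905, -0.001]
force: [0.5, 4.6, 7.1]
opening: 0.0125
gripper_force: 58.1
```

```bash
python3 st.py
```

```text
17.3 0.012461162065756594 58.07527542114258 [ 0.5413 -0.0665  0.1084] yang 45.3 F [0.54 4.6  7.1 ] T [ 0.732 -0.109  0.349] [-2.170e-01  6.400e-02  1.765e+00  1.000e-03  1.313e+00 -1.007e+00]
```

Request:
play_rows --increments "0 0 0 3 1;0 0 0 6 1;0 0 0 9 1;0 0 0 12 1;0 0 0 15 1;0 0 0 18 1;0 0 0 18 1;0 0 0 18 1"

```text
t: 18.1
tool_pos: [0.5417, -0.0662, 0.1084]
orientation: [1.635, 2.683, 0.002]
force: [3.4, 5.8, 4.6]
opening: 0.0128
gripper_force: 58.0
```

```bash
python3 st.py
```

```text
18.1 0.012756923405191635 57.97034561634064 [ 0.5417 -0.0662  0.1084] yang 27.29 F [3.37 5.8  4.57] T [ 0.859 -0.453  0.118] [-2.160e-01  6.400e-02  1.764e+00  1.000e-03  1.312e+00 -6.930e-01]
```

Request:
play_rows --increments "-0.3 0.3 0 1 1;-0.3 0.3 0 1 1;-0.3 0.3 0 1 1"

```text
t: 18.4
tool_pos: [0.5417, -0.0662, 0.1084]
orientation: [-1.657, -2.668, -0.002]
force: [0.1, 6.2, 6.7]
opening: 0.0129
gripper_force: 58.0
```

```bash
python3 st.py
```

```text
18.4 0.012862288058887427 57.975218296051025 [ 0.5417 -0.0662  0.1084] yang 26.3 F [0.07 6.18 6.69] T [ 0.975 -0.136  0.131] [-2.160e-01  6.500e-02  1.763e+00  1.000e-03  1.313e+00 -6.760e-01]
```

Request:
play_rows --increments "0 0 0 1 1;0 0 0 1 1;0 0 0 1 1"

```text
t: 18.7
tool_pos: [0.5418, -0.0662, 0.1083]
orientation: [-1.681, -2.654, -0.002]
force: [-0.4, 6.5, 6.5]
opening: 0.0124
gripper_force: 58.0
```

```bash
python3 st.py
```

```text
18.7 0.012448095382589666 57.97159194946289 [ 0.5418 -0.0662  0.1083] yang 25.3 F [-0.41  6.52  6.54] T [ 0.97  -0.172  0.092] [-2.160e-01  6.500e-02  1.763e+00  1.000e-03  1.313e+00 -6.580e-01]
```

Request:
play_rows --increments "0 0 0 1 1;0 0 0 1 1;0 0 0 1 1"

```text
t: 19.0
tool_pos: [0.5418, -0.0661, 0.1084]
orientation: [-1.704, -2.639, -0.002]
force: [0.5, 6.9, 5.8]
opening: 0.0124
gripper_force: 58.0
```

```bash
python3 st.py
```

```text
19.0 0.012431749238307702 57.9664421081543 [ 0.5418 -0.0661  0.1084] yang 24.3 F [0.54 6.88 5.78] T [ 0.929 -0.194  0.092] [-2.160e-01  6.500e-02  1.763e+00  1.000e-03  1.313e+00 -6.410e-01]
```

Request:
play_rows --increments "0.6 0.3 0 0.7 1;0.6 0.3 0 0.7 1;0.6 0.3 0 0.7 1"

```text
t: 19.3
tool_pos: [0.5418, -0.0661, 0.1084]
orientation: [1.72, 2.629, 0.0]
force: [0.6, 3.3, 6.9]
opening: 0.0127
gripper_force: 58.0
```

```bash
python3 st.py
```

```text
19.3 0.012739930955132548 57.96831965446472 [ 0.5418 -0.0661  0.1084] yang 23.59 F [0.56 3.33 6.89] T [ 0.542 -0.208  0.147] [-0.216  0.065  1.764  0.     1.313 -0.627]
```

Request:
play_rows --increments "0 0 0 0.7 1;0 0 0 0.7 1;0 0 0 0.7 1"

```text
t: 19.6
tool_pos: [0.5418, -0.0661, 0.1084]
orientation: [1.736, 2.618, 0.001]
force: [2.3, 4.0, 4.8]
opening: 0.0129
gripper_force: 58.0
```

```bash
python3 st.py; python3 - <<'E'
from h import *
im=robot.read_camera("scene");th=np.linspace(0,6.28,60)
for q in("cup","lens_spot","slim_vial"):
    for o in robot.landmark_of("scene",q)[:3]:print(q,round(o["conf"],2),np.round(o["centre"],4))
im2=im.copy()
for a,col in((9,(0,255,0)),(5,(0,0,255))):
    a=np.radians(a)
    for c in proj("scene",np.c_[.5415+.062*np.cos(a)+.0115*np.cos(th),-.0672+.062*np.sin(a)+.0115*np.sin(th),0*th+.1]): im2[int(round(c[1])),int(round(c[0]))]=col
c=proj("scene",[.58,-.06,.07])[0].astype(int)
cv2.imwrite("pics/n5.png",np.hstack([cv2.resize(i[c[1]-50:c[1]+50,c[0]-40:c[0]+40],(400,500),interpolation=cv2.INTER_NEAREST) for i in(im,im2)]))
E
```

```text
19.6 0.012933617694192837 57.995540499687195 [ 0.5418 -0.0661  0.1084] yang 22.89 F [2.33 4.   4.83] T [ 0.632 -0.204  0.203] [-0.216  0.065  1.764  0.     1.313 -0.615]
cup 0.64 [ 0.6006 -0.0623  0.0289]
lens_spot 0.59 [ 0.5403 -0.0655 -0.0015]
lens_spot 0.58 [ 0.6033 -0.058   0.0273]
slim_vial 0.7 [ 0.5154  0.1394 -0.0011]
slim_vial 0.56 [0.4677 0.0873 0.0017]
```

View pics/n5.png

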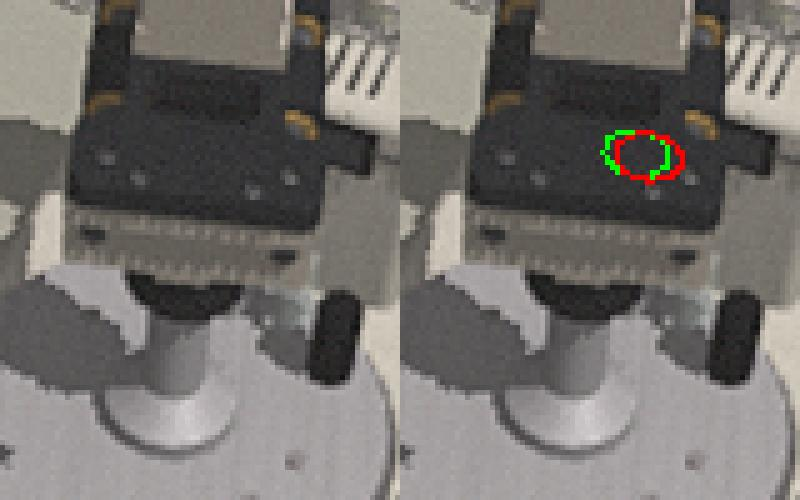

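```bash
python3 - <<'E'
from h import *
cur=robot.read_camera("scene");cv2.imwrite("pics/cur.png",cur);home=cv2.imread("pics/scene0.png")
th=np.radians(np.arange(0,360,.5));r=np.arange(.034,.078,.001)
def pol(im,ax):
    T,Rr=np.meshgrid(th,r);P=np.stack([ax[0]+Rr*np.cos(T),ax[1]+Rr*np.sin(T),0*T+.028],-1)
    m=proj("scene",P).reshape(*T.shape,2).astype(np.float32)
    g=cv2.cvtColor(im,cv2.COLOR_BGR2GRAY).astype(np.float32);o=cv2.remap(g,m[...,0],m[...,1],cv2.INTER_CUBIC)
    return o
ax=(.5415,-.0675)
H=pol(home,ax);C=pol(cur,ax)
W=np.vstack([np.repeat(H,6,0),np.zeros((10,720)),np.repeat(C,6,0)]);cv2.imwrite("pics/pol.png",W)
hp=lambda a:a-cv2.GaussianBlur(a,(0,0),6)
Hh,Ch=hp(H),hp(C)
# current usable angles: front side ~ 150..290 deg
best=[]
for lo,hi in((150,270),(170,290),(180,250)):
    i=np.arange(lo*2,hi*2); a=np.clip(Ch[:,i],-25,25);sc=[]
    for d in range(120,181):
        b=np.clip(Hh[:,(i+d)%720],-25,25);sc.append(np.corrcoef(a.ravel(),b.ravel())[0,1])
    k=int(np.argmax(sc));print(lo,hi,"turn",(120+k)/2,np.round(sc[max(0,k-4):k+5],2))
E
```

```text
150 270 turn 74.5 [0.24 0.39 0.53 0.65 0.7  0.68 0.58 0.45 0.29]
170 290 turn 74.5 [0.31 0.41 0.5  0.57 0.59 0.56 0.49 0.39 0.29]
180 250 turn 74.5 [0.3  0.45 0.59 0.69 0.73 0.7  0.6  0.46 0.31][ WARN:0@2.202] global loadsave.cpp:1063 imwrite_ Unsupported depth image for selected encoder is fallbacked to CV_8U.
```

View pics/pol.png

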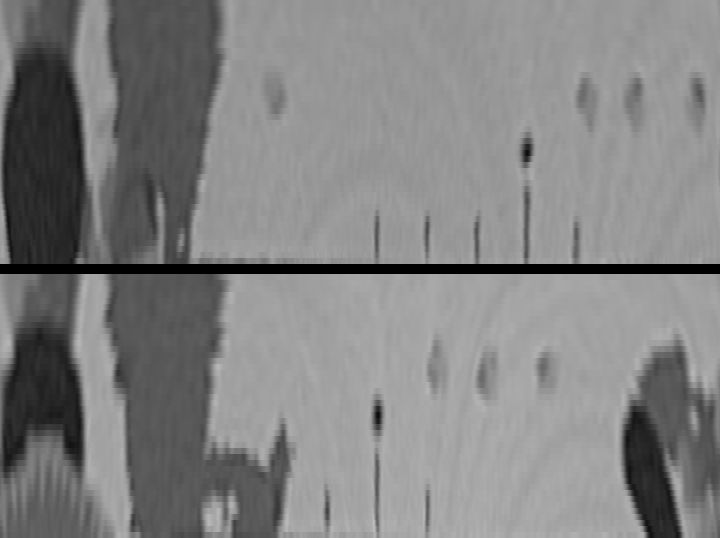

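The unwrapped plate view shows the index dot moving from column 527 to 378, a turn of about 74.6°. That agrees with the third torque rise at 75°, so the changer is at the third stop. I'm still gripping the knob, and I'll hand in.

```bash
python3 st.py; python3 -c "
from plant import robot;print(robot.close_job())"
```

```text
19.85 0.012638060637707133 57.99544930458069 [ 0.5419 -0.0661  0.1084] yang 22.89 F [0.27 4.12 6.01] T [ 0.604 -0.231  0.234] [-0.215  0.065  1.764  0.     1.313 -0.615]
the job is handed in; nothing more can be done
None
```

I put the slim vial fully down in the cup, turned the changer to the third click stop (about 74.6° measured, 75° nominal) and handed the job in at about 20 s, still gripping the knob; the gripper hid the vial from the cameras once the changer was turned.

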